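# Set the carving vise to the gauge mark

## Robot

A 6-joint arm with a two-finger parallel gripper is mounted at the origin on the work surface. World frame = base frame: x ahead of the robot, y to its left, z up, the work surface at z = 0. Lengths are in m, angles in rad, forces in N, time in s.
With the tool pointing down it reaches from about 0.225 to 0.875 m from the base axis. Payload 3.4 kg.
Tool frame: the origin (TCP) lies between the finger pads; the fingertips stand 8 mm ahead of it and the grasp point (between the pads) lies 11 mm behind it; z points along the fingers, y is the line along which they close (so a half turn about z gives the same grasp; the last joint's range is limited). The gripper opens to 85 mm and grips with 20 to 120 N. Pads are 22 mm wide; open, the fingers measure 114 mm over their backs; the gripper's body (76 mm by 85 mm) begins 54 mm behind the grasp point. The pads swing forward as they close: fully open they stand 13 mm farther back than shut.
Start: joints at [-1.264, 0.276, 1.505, -0, 1.361, -0.121], TCP at [0.239, -0.523, 0.211] pointing down, gripper open.
Joint ranges: [-2.89, 2.89], [-0.75, 2.08], [0.22, 2.7], [-1.18, 4.32], [0.11, 2.71], [-2.7, 2.7]. Speed limits (rad/s): [2.57, 2.57, 3.14, 3.14, 3.14, 3.14].

## Interface

Orientations are given as a unit quaternion [w, x, y, z].
In Python, from rig import manip gives the robot as it stands.
- The arm moves only by the tool move_arm, never from a script. Its argument "deltas" is a list that holds one entry, the list of rows, each a list of 5 numbers: the shift along the tool's x, y, z normalised to -1 to 1, where 1 is 80 cm, then the turn about the tool's z normalised to -1 to 1, where 1 is 120 degrees, then the closure, from -1 (fully open) to 1 (shut). In form: [[[tx, ty, tz, twist, grip], ...]]. A call has 1 to 12 rows; each row is the pose to reach, as a shift and turn from the pose commanded when the call began, along the tool's axes at that moment; what a row does not reach only later rows make up. A row lasts 1/10 s, in which the tool goes at most 50 mm and 8.59 degrees, less where a joint would pass 70% of its speed; a pose out of reach is approached as far as the arm can. A call with a number of a shift or a turn outside -1 to 1 is refused whole. A call with a gripper value outside its range is refused whole. The fingers move at their own pace and stop on an object; "squeeze" is the grip in N (left out, the last holds). Time passes only in rows, so rows that repeat a pose let the fingers close. It gives the time, the measured TCP pose, the force, the opening and the grip force at its end, in the units of the state.
- manip.get_state(): the state, without advancing time (a new reading comes with each control period).
- manip.get_image(name): name is "scene" or "top"; returns the picture (400x640x3 uint8, red, green, blue); there is no depth.
- manip.camera_params(name): a dict with "fx", "fy", "cx", "cy" (pixels), "R" (3x3) and "t" (3): a world point X has camera coordinates R X + t. Camera axes: x right, y down, z forward; pixel columns grow to the right and rows downward; lengths in m; the calibration is good to about 2 mm. A picture is of the moment at which its call begins. camera_params takes no time and is no camera call.
- manip.sign_off(): hands the job in; it is judged then, once.
The state is a dict: "clock": time; "qpos": joint angles; "qd": joint speeds; "effort": joint torques, N m; "position": TCP position; "ee_rot": TCP orientation; "contact_force": force on the tool from outside, world axes, zero at the start; "moment": the same for the moment, N m; "width": finger opening in m; "gripper_force": force on a finger pad.
Only numpy, scipy, OpenCV 4.12 (cv2) and the standard library are available. Lean on these libraries where they do the work, as an engineer would, in place of code of your own. Each camera call takes 0.05 s, during which the arm holds its last target. There are 200 camera calls.

## Task

Set the jaw gap of the little carving vise: with a fingertip on top of its knurled wheel, roll the wheel until the pointer on the moving jaw stands level with the small dark rider that marks the size on the gauge rail. Then push the black-balled lock lever fully over, away from its starting side, and leave the vise with the pointer still at the rider. Move the jaw only by the wheel, do not pick anything up, and leave the loose things around the vise where they are.

Things in the scene. Friction and masses are not known exactly. Their poses are not given: they have to be found in the camera images.
- vise: Carving vise fixed to the table: dark wooden base, x -65 to 70, y -170 to 160 mm, 16 mm high, with steel parts. Origin under the base at table level. y runs along the jaw travel, z up; yaw varies. At y -105 mm stands the wheel, at y 40 to 70 mm the fixed jaw (top at 60 mm), at y 118 mm the lock lever. Gauge rail: x 46 to 66, y -50 to 60 mm, top at 60 mm.
- wheel: Knurled steel wheel, 64 mm in diameter, 22 mm wide. Origin at its centre, on its level axis, which lies along the vise's x. Fixed bearings; turns stiffly (1.2 N at the rim), stays where left. Rolling its top towards +y of the vise moves the jaw to +y and closes the gap; rolling back opens it. 2.1 mm of rim travel moves the jaw 1 mm (15 mm per radian); it takes a few strokes.
- wheel_crown (a point): Top point of the wheel, mid-width, 92 mm above the table. The wheel is rigid and does not sink; a finger pressed on it with 5 to 15 N turns it without slipping as long as the finger covers this point. Beside it stand cheeks up to 68 mm above the table (x 13.5 to 21.5 mm either side, y 35 mm either way) and a gear case 60 mm high on the +x side.
- jaw: Moving jaw, a steel block 60 x 24 mm (x, y of the vise), top 62 mm above the table, carrying the pointer. Origin at table level on the vise's centre line, below its gripping (+y) face. The gap to the fixed jaw starts fully open at 60 mm.
- pointer_tip (a point): End of the pointer, a steel bar 4 mm wide (y), 6 mm high, top 67.5 mm above the table, lying along the vise's x on top of the moving jaw. The point is on its top, mid-width, at the end facing the rider. It moves with the jaw along the vise's y, at most 46 mm from its start.
- gauge_mark (a point): Middle of the end, facing the pointer, of the rider: a dark steel bar 18 x 8 x 10 mm (x, y, z of the vise) fixed on the gauge rail; 67.5 mm above the table. The pointer is set when it has the same y as this point in the vise's frame: end to end with the rider, 4 mm apart. It lies 12 to 28 mm towards +y from the pointer's start.
- lock (a joint): Angle of the lock lever (rad): 0 at the start, leaning 0.5 rad from upright to -x of the vise; 1.0 fully over, leaning 0.5 rad to +x. Its level axis lies along the vise's y, 38 mm above the table at vise x 0, y 118 mm. Stays where it is left; takes about 1 N at the ball.
- lock_tip (a point): Centre of the black ball (26 mm in diameter) on the lock lever, 80 mm from its axis, on a 10 mm steel rod. It starts 108 mm above the table, 38 mm to -x of the axis. The lever's block below is 70 x 50 mm (x, y), its top 41 mm above the table.
- blank: Bystander: upright block of pale wood 28 x 28 x 60 mm, loose, on the vise's +x side. Origin under its centre.
- gouge: Bystander: small gouge 170 mm long with a wooden handle 26 mm thick, loose, lying on the vise's +x side. Origin at its mid-length, at table level.
- cup: Bystander: white cup 64 mm wide, 65 mm high, loose, on the vise's -x side. Origin under its centre.
- stone: Bystander: brown fruit stone 36 mm wide, 37 mm high, loose, on the vise's -x side. Origin under its centre.

How it is judged:
On the way, in this order (a step that is already met when the one before it is completed fails the run):
1. a fingertip presses on the wheel while the pointer is still short of the rider (contact force between the fingers and wheel above 1 N and y of pointer_tip in the frame of gauge_mark below -0.007 m), for 0.1 s.
2. the pointer stands within 3.5 mm of the rider's middle, the wheel let go, with the lever not yet pushed (y of pointer_tip in the frame of gauge_mark between -0.0035 and 0.0035 m and contact force between anything else and wheel below 0.2 N and value of joint lock below 0.3 rad), for 0.3 s.
3. the lock lever is pushed fully over (value of joint lock above 0.85 rad), for 0.2 s.
At the end, for the whole second after the job is handed in: The pointer's middle is within 3.5 mm of the rider's middle along the rail (inside the rider's 8 mm width), the jaw at rest, and the lock lever over by more than 0.85 of its 1.0 rad (y of pointer_tip in the frame of gauge_mark between -0.0035 and 0.0035 m and value of joint lock above 0.85 rad and linear speed of jaw below 0.005 m/s); the robot touches nothing.
It fails at once if the wooden blank is moved more than 15 mm or lifted (distance of blank from where it was at the start of the episode above 0.015 m).
It fails at once if the gouge is moved more than 15 mm or lifted (distance of gouge from where it was at the start of the episode above 0.015 m).
It fails at once if the cup is moved more than 15 mm or lifted (distance of cup from where it was at the start of the episode above 0.015 m).
It fails at once if the fruit stone is moved more than 15 mm or lifted (distance of stone from where it was at the start of the episode above 0.015 m).
It fails at once if the jaw is pushed directly instead of by the wheel (contact force between any of the fingers, the arm and jaw above 1 N).
It also fails if it takes over 51 s, if anything falls off the work surface, if the arm or the gripper's body presses on something with over 40 N, if the wrist force passes 120 N, or if a joint passes its speed limit or range.

## Working session

There is one attempt and no reset: what is moved stays moved. The work goes in short steps, Python scripts to look and compute and a tool call to move; the robot and the scene stay as the last step left them, time stands still between calls to the robot, and variables do not carry over. Pictures are saved under pics/ and viewed, at most 10 in all, crops included, and the job is handed in when it is done.

Besides the shell and the picture viewer there is one more tool, called after ">>>" as a command line: name --argument value ..., lists and objects as JSON in quotes. move_arm: Moves the arm, as the interface text tells. Scaled input: -1 to 1 covers 80 cm each way for a shift and 120 degrees each way for a turn. Its arguments: {"type":"object","properties":{"deltas":{"type":"array","items":{"type":"array","items":{"type":"array","items":{"type":"number","minimum":-1,"maximum":1}}}},"squeeze":{"type":"number"}},"required":["deltas"]}

```bash
mkdir -p pics; ls; python3 - <<'E'
from rig import manip
import cv2,json,numpy as np
s=manip.get_state();print(s)
for n in("scene","top"):
    im=manip.get_image(n);cv2.imwrite(f"pics/{n}0.png",im[:,:,::-1]);c=manip.camera_params(n);print(n,c)
E
```

```text
pics
{'clock': 0.0, 'qpos': array([-1.26402270e+00,  2.76644609e-01,  1.50613772e+00, -1.90376281e-05,
        1.36066825e+00, -1.20981757e-01]), 'qd': array([ 0.00370926, -0.00023751,  0.00102954, -0.00095894, -0.00024619,
        0.00120903]), 'effort': array([-2.93063313e-04, -4.16768968e+01, -2.45808613e+01,  2.44731672e-05,
        1.11185946e-02,  1.07025718e-05]), 'position': array([ 0.23835649, -0.52266089,  0.20970961]), 'ee_rot': array([-9.24097864e-04,  9.77214376e-01,  2.12252682e-01, -9.54406251e-05]), 'contact_force': array([-0.47764519, -0.13612703, -0.34424168]), 'moment': array([3.12043117e-02, 8.83427845e-05, 2.85096900e-03]), 'gripper_force': 0.0, 'width': 0.0847811570365418}
scene {'fx': 476.34926106948313, 'fy': 476.34926106948313, 'cx': 323.5385781195901, 'cy': 196.04433671957995, 'R': array([[-0.84839921,  0.52933378, -0.00495189],
       [ 0.28736348,  0.45268047, -0.8440987 ],
       [-0.44456833, -0.71755567, -0.53616495]]), 't': array([ 0.49612689, -0.11674837,  1.08950732])}
top {'fx': 436.2159652835371, 'fy': 436.2159652835371, 'cx': 327.0643292722591, 'cy': 208.02882366079692, 'R': array([[ 0.01723429, -0.99980849,  0.00927163],
       [-0.98742918, -0.01847662, -0.15697844],
       [ 0.15711969, -0.00644967, -0.98755851]]), 't': array([0.04493704, 0.5803794 , 0.65860429])}
```

View pics/scene0.png

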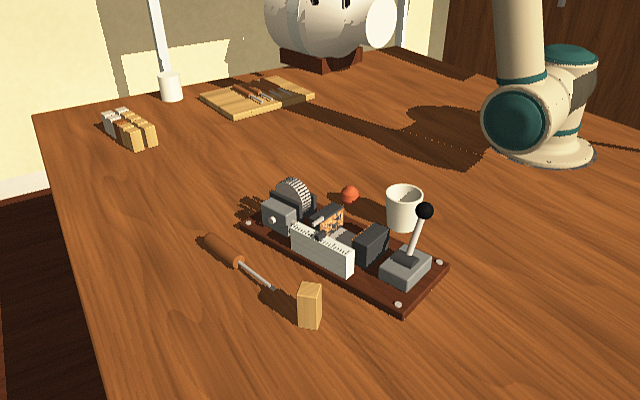

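View pics/top0.png

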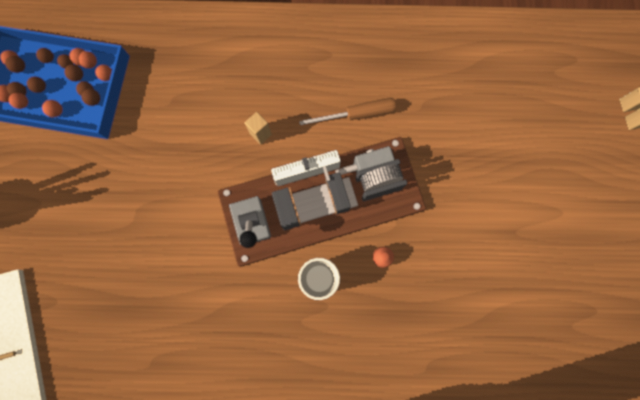

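The scene view shows the vise with its wheel at about (293,195), the lever ball at (425,210), and the cup and stone behind it. In the top view the wheel is at (381,178), the ball at (248,238), the rail at (306,167), the pointer near (327,172), the blank at (257,127), the gouge at (350,112), the cup at (319,278) and the stone at (381,257).

```bash
cat > h.py <<'E'
import numpy as np,cv2
from rig import manip
def ray(n,u,v,z):
    c=manip.camera_params(n);R=np.array(c['R']);t=np.array(c['t'])
    d=R.T@np.array([(u-c['cx'])/c['fx'],(v-c['cy'])/c['fy'],1]);o=-R.T@t
    return o+d*(z-o[2])/d[2]
def proj(n,X):
    c=manip.camera_params(n);p=np.array(c['R'])@np.array(X)+np.array(c['t'])
    return np.array([c['fx']*p[0]/p[2]+c['cx'],c['fy']*p[1]/p[2]+c['cy']])
E
python3 - <<'E'
import cv2
a=cv2.imread('pics/top0.png')[130:275,215:435]
cv2.imwrite('pics/tc.png',cv2.resize(a,(792,522),interpolation=cv2.INTER_CUBIC))
a=cv2.imread('pics/scene0.png')[165:325,235:455]
cv2.imwrite('pics/sc.png',cv2.resize(a,(792,576),interpolation=cv2.INTER_CUBIC))
E
```

```text
(no output)
```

View pics/tc.png

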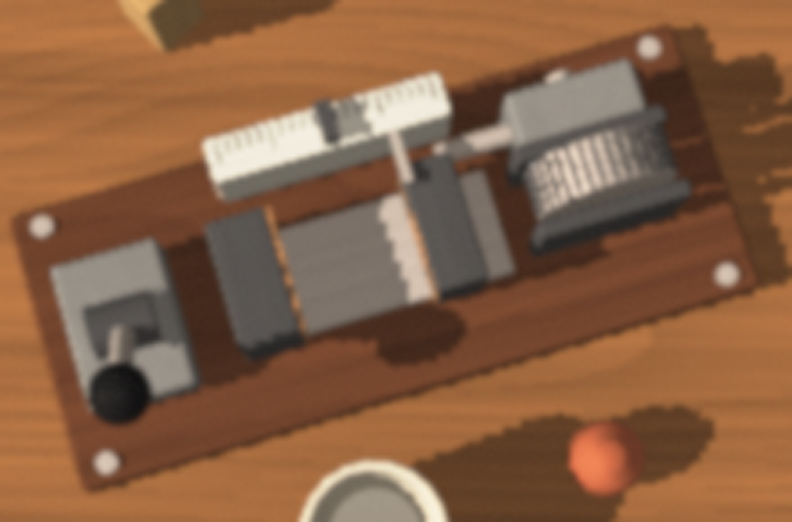

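View pics/sc.png

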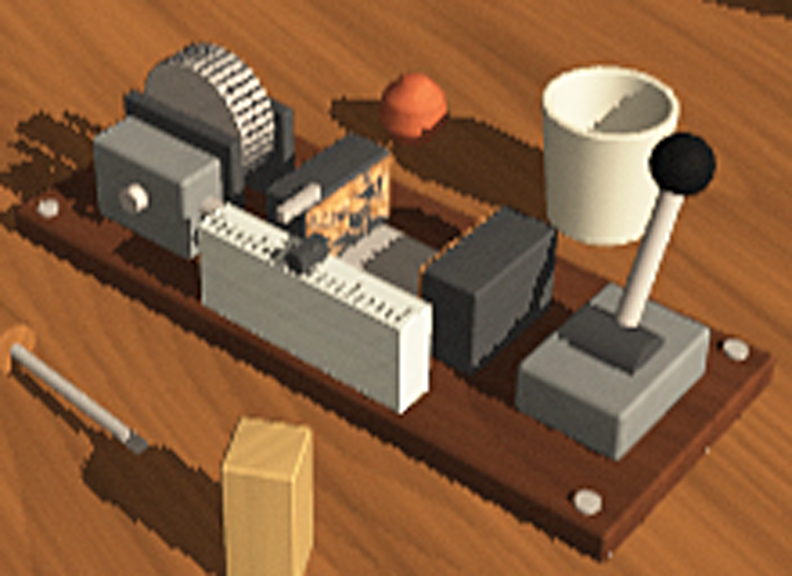

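The crops (scale 3.6) give these positions:
- **Top:** base corners at (15,218), (670,27), (752,288) and (88,490); pointer end at (398,137); rider bar from (322,100) to (331,140); ball at (119,393).
- **Scene:** ball at (683,163), pointer end at about (283,212), rider at about (306,250).

```bash
cat >> h.py <<'E'
T=lambda u,v:(215+(u+.5)/3.6-.5,130+(v+.5)/3.6-.5)
S=lambda u,v:(235+(u+.5)/3.6-.5,165+(v+.5)/3.6-.5)
E
python3 - <<'E'
from h import *
from scipy.optimize import least_squares
obs=[('top',T(15,218),(.07,.16,.016)),('top',T(672,27),(.07,-.17,.016)),('top',T(752,288),(-.065,-.17,.016)),('top',T(88,490),(-.065,.16,.016)),
('top',T(119,393),(-.0384,.118,.1082)),('scene',S(683,163),(-.0384,.118,.1082)),
('scene',S(772,362),(-.065,.16,.016)),('scene',S(605,548),(.07,.16,.016)),('scene',S(20,212),(.07,-.17,.016)),
('scene',S(430,308),(.066,.06,.06)),('top',T(204,142),(.066,.06,.06)),('top',T(437,74),(.066,-.05,.06))]
def W(p,x):
    c,s=np.cos(p[2]),np.sin(p[2]);return np.array([p[0]+c*x[0]-s*x[1],p[1]+s*x[0]+c*x[1],x[2]])
f=lambda p:np.concatenate([proj(n,W(p,x))-np.array(u) for n,u,x in obs])
r=least_squares(f,[.5,-.05,.27],loss='soft_l1');p=r.x;print(p,np.degrees(p[2]));print(f(p).reshape(-1,2).round(1))
for k,x in dict(crown=(0,-.105,.092),ball=(-.0384,.118,.108),ax=(0,.118,.038)).items():print(k,W(p,x).round(4))
V=lambda X:(lambda d:(np.cos(p[2])*d[0]+np.sin(p[2])*d[1],-np.sin(p[2])*d[0]+np.cos(p[2])*d[1]))(X[:2]-p[:2])
for nm,n,u,z in [('ptr','top',T(398,137),.0675),('rider far','top',T(322,101),.070),('rider near','top',T(331,140),.0675),('ptr','scene',S(283,212),.0675),('wheel','top',T(600,165),.092),('cup','top',(319,278),.065),('stone','top',(381,257),.02),('blank','top',(257,127),.06)]:
    X=ray(n,*u,z);print(nm,n,X.round(4),np.round(V(X),4))
np.save('p.npy',p)
E
```

```text
[0.59410419 0.0698048  0.30701823] 17.59084895663643
[[-2.8 -0.7]
 [-0.1 -0.8]
 [ 2.6  0.6]
 [-2.7  0.9]
 [-0.4  0.2]
 [-0.1 -0.4]
 [ 2.  -2.7]
 [-0.  -3.6]
 [-1.9 -2.8]
 [-8.   4.8]
 [-0.7 -0.1]
 [ 0.3 -0. ]]
crown [ 0.6258 -0.0303  0.092 ]
ball [0.5218 0.1707 0.108 ]
ax [0.5584 0.1823 0.038 ]
ptr top [0.6407 0.0596 0.0675] [ 0.0414 -0.0238]
rider far top [0.6557 0.0934 0.07  ] [0.0659 0.0038]
rider near top [0.6388 0.0891 0.0675] [0.0484 0.0049]
ptr scene [0.6442 0.0665 0.0675] [ 0.0467 -0.0183]
wheel top [ 0.624  -0.0263  0.092 ] [-0.0006 -0.1006]
cup top [0.4678 0.066  0.065 ] [-0.1216  0.0345]
stone top [ 0.5036 -0.035   0.02  ] [-0.118  -0.0726]
blank top [0.7085 0.1717 0.06  ] [0.1398 0.0626]
```

```bash
cat > fit.py <<'E'
from h import *
from scipy.optimize import least_squares
obs=[('top',T(14,217),(.07,.16,.016)),('top',T(672,27),(.07,-.17,.016)),('top',T(754,286),(-.065,-.17,.016)),('top',T(90,488),(-.065,.16,.016)),
('top',T(119,393),(-.0384,.118,.1082)),('scene',S(683,163),(-.0384,.118,.1082)),
('scene',S(774,362),(-.065,.16,.016)),('scene',S(605,543),(.07,.16,.016)),
('scene',S(430,306),(.046,.06,.06)),('scene',S(400,338),(.066,.06,.06)),('scene',S(201,243),(.066,-.05,.06)),('top',T(204,142),(.066,.06,.06)),('top',T(437,74),(.066,-.05,.06)),('top',T(450,107),(.046,-.05,.06))]
def W(p,x):
    c,s=np.cos(p[2]),np.sin(p[2]);return np.array([p[0]+c*x[0]-s*x[1],p[1]+s*x[0]+c*x[1],x[2]])
f=lambda p:np.concatenate([proj(n,W(p,x))-np.array(u) for n,u,x in obs])
def V(p,X):
    d=X[:2]-p[:2];c,s=np.cos(p[2]),np.sin(p[2]);return np.round([c*d[0]+s*d[1],-s*d[0]+c*d[1]],4)
if __name__=='__main__':
    r=least_squares(f,[.59,.07,.27],loss='soft_l1');p=r.x;print(p,np.degrees(p[2]));print(f(p).reshape(-1,2).round(1).tolist())
    for k,x in dict(crown=(0,-.105,.092),ball=(-.0384,.118,.108),ax=(0,.118,.038)).items():print(k,W(p,x).round(4))
    for nm,n,u,z in [('ptr','top',T(398,137),.0675),('rider far','top',T(322,101),.070),('rider near','top',T(331,140),.070),('ptr','scene',S(283,212),.0675),('wheel','top',T(600,165),.092),('cup','top',(319,278),.065),('stone','top',(381,257),.02)]:
        X=ray(n,*u,z);print(nm,n,X.round(4),V(p,X))
    np.save('p.npy',p)
E
python3 fit.py
```

```text
[0.59527843 0.07034498 0.30863661] 17.683575133201966
[[-2.9, -1.0], [-0.5, -1.6], [1.7, 0.3], [-3.5, 0.9], [-0.7, -0.5], [-0.4, -0.0], [1.1, -2.3], [-0.3, -1.7], [0.3, -1.0], [-0.1, -3.0], [-1.5, -6.3], [-1.0, -0.8], [-0.1, -0.8], [-0.1, 1.6]]
crown [ 0.6272 -0.0297  0.092 ]
ball [0.5228 0.1711 0.108 ]
ax [0.5594 0.1828 0.038 ]
ptr top [0.6407 0.0596 0.0675] [ 0.04   -0.0241]
rider far top [0.6557 0.0934 0.07  ] [0.0646 0.0036]
rider near top [0.6382 0.089  0.07  ] [0.0465 0.0047]
ptr scene [0.6442 0.0665 0.0675] [ 0.0454 -0.0185]
wheel top [ 0.624  -0.0263  0.092 ] [-0.002  -0.1008]
cup top [0.4678 0.066  0.065 ] [-0.1228  0.0345]
stone top [ 0.5036 -0.035   0.02  ] [-0.1194 -0.0725]
```

```bash
sed -i "s/S(201,243)/S(201,221)/;s/loss='soft_l1'/loss='linear'/" fit.py; python3 fit.py; cat >> h.py <<'E'
from scipy.spatial.transform import Rotation as Rot
def go(X,yaw=None,z=None):
    s=manip.get_state();q=s['ee_rot'];R=Rot.from_quat([q[1],q[2],q[3],q[0]]).as_matrix()
    print('shift units',(R.T@(np.array(X)-s['position'])/.8).round(4),'yaw',np.degrees(np.arctan2(R[1,0],R[0,0])).round(2),'F',s['contact_force'].round(1),s['clock'],s['position'].round(4))
E
python3 - <<'E'
from fit import *
p=np.load('p.npy')
for x in [(-.0215,-.07,.068),(-.0215,-.14,.068),(.011,-.105,.092),(-.011,-.105,.092),(.0215,-.14,.068),(-.03,-.02,.062),(-.03,.07,.06),(.03,.04,.06)]:
    u=proj('top',W(p,x));print(x,((u-[215,130]+.5)*3.6-.5).round(0))
go(W(p,(0.005,-.113,.135)))
E
```

```text
[0.59537338 0.07019834 0.30829852] 17.66420399945555
[[-2.8, -1.1], [-0.4, -1.6], [1.8, 0.3], [-3.4, 0.8], [-0.6, -0.6], [-0.5, -0.1], [1.0, -2.3], [-0.4, -1.7], [0.1, -1.0], [-0.2, -3.0], [-1.6, -0.3], [-0.9, -0.9], [0.0, -0.8], [0.0, 1.5]]
crown [ 0.6272 -0.0299  0.092 ]
ball [0.523 0.171 0.108]
ax [0.5596 0.1826 0.038 ]
ptr top [0.6407 0.0596 0.0675] [ 0.04   -0.0239]
rider far top [0.6557 0.0934 0.07  ] [0.0646 0.0037]
rider near top [0.6382 0.089  0.07  ] [0.0465 0.0049]
ptr scene [0.6442 0.0665 0.0675] [ 0.0454 -0.0183]
wheel top [ 0.624  -0.0263  0.092 ] [-0.002  -0.1006]
cup top [0.4678 0.066  0.065 ] [-0.1229  0.0347]
stone top [ 0.5036 -0.035   0.02  ] [-0.1194 -0.0724]
(-0.0215, -0.07, 0.068) [540. 239.]
(-0.0215, -0.14, 0.068) [692. 194.]
(0.011, -0.105, 0.092) [600. 133.]
(-0.011, -0.105, 0.092) [616. 182.]
(0.0215, -0.14, 0.068) [661. 103.]
(-0.03, -0.02, 0.062) [435. 292.]
(-0.03, 0.07, 0.06) [237. 351.]
(0.03, 0.04, 0.06) [266. 202.]
shift units [ 0.7028 -0.348   0.0942] yaw 24.51 F [-0.3  1.  -0.9] 0.1 [ 0.2384 -0.5227  0.2098]
```

>>> move_arm --deltas '[[[0.703, -0.348, 0, -0.693, 1], [0.703, -0.348, 0, -0.693, 1], [0.703, -0.348, 0, -0.693, 1], [0.703, -0.348, 0, -0.693, 1], [0.703, -0.348, 0, -0.693, 1], [0.703, -0.348, 0, -0.693, 1], [0.703, -0.348, 0, -0.693, 1], [0.703, -0.348, 0, -0.693, 1], [0.703, -0.348, 0, -0.693, 1], [0.703, -0.348, 0, -0.693, 1], [0.703, -0.348, 0, -0.693, 1], [0.703, -0.348, 0, -0.693, 1]]]'

```text
clock: 1.3
position: [0.6181, -0.056, 0.2102]
ee_rot: [-0.0, 0.59, 0.807, -0.0]
contact_force: [0.9, -0.0, 0.5]
width: -0.0
gripper_force: 0.0
```

>>> move_arm --deltas '[[[0, 0, 0, 0, 1], [0, 0, 0, 0, 1]]]'

```text
clock: 1.5
position: [0.6173, -0.0569, 0.2096]
ee_rot: [-0.001, 0.589, 0.808, -0.001]
contact_force: [-0.3, -0.9, -0.5]
width: 0.0002
gripper_force: 0.0
```

```bash
python3 - <<'E'
from fit import *
p=np.load('p.npy')
go(W(p,(0.005,-.113,.110)))
im=manip.get_image('top');cv2.imwrite('pics/t1.png',cv2.resize(im[110:290,195:445,::-1],(800,576),interpolation=cv2.INTER_CUBIC))
E
```

```text
shift units [0.0183 0.0286 0.1244] yaw 107.82 F [-0.3 -0.9 -0.5] 1.5 [ 0.6173 -0.0569  0.2096]
```

>>> move_arm --deltas '[[[0.0183, 0.0286, 0.06, 0, 1], [0.0183, 0.0286, 0.12, 0, 1], [0.0183, 0.0286, 0.1244, 0, 1], [0.0183, 0.0286, 0.1244, 0, 1], [0.0183, 0.0286, 0.1244, 0, 1]]]'

```text
clock: 2.05
position: [0.6359, -0.0385, 0.1135]
ee_rot: [0.002, 0.591, 0.807, 0.001]
contact_force: [0.6, 0.1, 0.4]
width: 0.0001
gripper_force: 0.0
```

>>> move_arm --deltas '[[[0, 0, 0.004, 0, 1], [0, 0, 0.008, 0, 1], [0, 0, 0.0105, 0, 1], [0, 0, 0.0105, 0, 1]]]'

```text
clock: 2.45
position: [0.6346, -0.0371, 0.1028]
ee_rot: [0.0, 0.59, 0.807, -0.0]
contact_force: [0.1, 0.7, 1.4]
width: -0.0003
gripper_force: 0.0
```

>>> move_arm --deltas '[[[0, 0, 0.0015, 0, 1], [0, 0, 0.0025, 0, 1], [0, 0, 0.0025, 0, 1]]]'

```text
clock: 2.75
position: [0.6347, -0.037, 0.1005]
ee_rot: [-0.0, 0.59, 0.807, -0.0]
contact_force: [-0.0, -0.1, 0.0]
width: -0.0
gripper_force: 0.0
```

```bash
python3 - <<'E'
from fit import *
p=np.load('p.npy')
go(W(p,(0.005,-.113,.100)))
E
```

```text
shift units [0.0013 0.0001 0.0006] yaw 107.68 F [-0.  -0.1  0. ] 2.75 [ 0.6347 -0.037   0.1005]
```

>>> move_arm --deltas '[[[0, 0, 0.0012, 0, 1], [0, 0, 0.002, 0, 1], [0, 0, 0.002, 0, 1]]]'

```text
clock: 3.05
position: [0.6347, -0.037, 0.0989]
ee_rot: [-0.0, 0.59, 0.807, -0.0]
contact_force: [-0.4, -0.1, 1.1]
width: -0.0
gripper_force: 0.0
```

>>> move_arm --deltas '[[[0, 0, 0.0012, 0, 1], [0, 0, 0.0012, 0, 1], [0, 0, 0.0012, 0, 1]]]'

```text
clock: 3.35
position: [0.6347, -0.0371, 0.0981]
ee_rot: [0.0, 0.59, 0.807, -0.0]
contact_force: [0.3, -0.6, 0.3]
width: -0.0003
gripper_force: 0.0
```

>>> move_arm --deltas '[[[0, 0, 0.0012, 0, 1], [0, 0, 0.0012, 0, 1], [0, 0, 0.0012, 0, 1]]]'

```text
clock: 3.65
position: [0.6347, -0.037, 0.0971]
ee_rot: [0.0, 0.59, 0.807, -0.0]
contact_force: [-1.0, 0.6, 0.5]
width: -0.0001
gripper_force: 0.0
```

```bash
python3 - <<'E'
from fit import *
im=manip.get_image('scene');cv2.imwrite('pics/s1.png',cv2.resize(im[120:320,205:455,::-1],(750,600),interpolation=cv2.INTER_CUBIC))
E
```

```text
(no output)
```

View pics/s1.png

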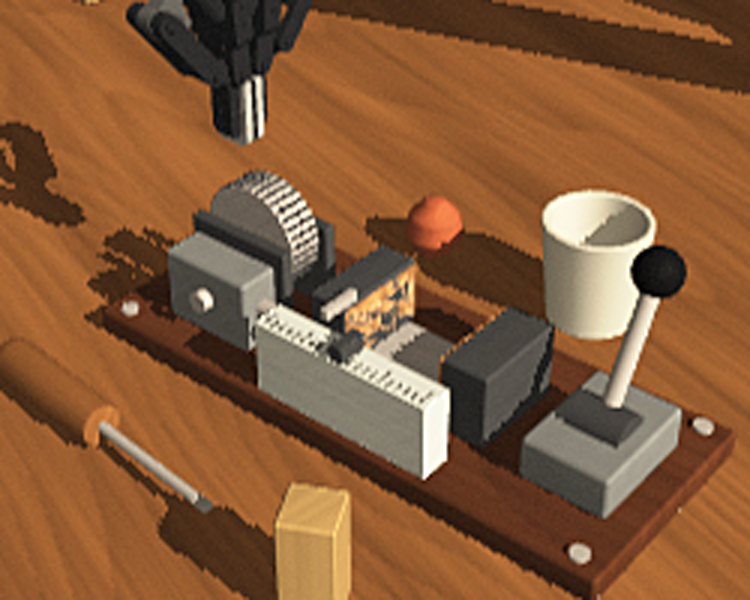

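The fingertip appears at (243,140) in the crop and the wheel crown at (262,180), so the finger isn't over the crown. I'll check the geometry.

```bash
python3 - <<'E'
from fit import *
p=np.load('p.npy')
u=lambda a,b:(205+a/3,120+b/3)
s=manip.get_state();print(s['position'],s['qpos'],s['clock'])
X=np.array(s['position']);X[2]-=.008
print('tip proj',proj('scene',X),'seen',u(243,140),'crown proj',proj('scene',W(p,(0,-.105,.092))),'seen',u(262,180))
print('top tip',proj('top',X),'crown',proj('top',W(p,(0,-.105,.092))))
im=manip.get_image('top');cv2.imwrite('pics/t2.png',cv2.resize(im[110:290,195:445,::-1],(800,576),interpolation=cv2.INTER_CUBIC))
for z in(.089,.1,.12,.14):print(z,ray('scene',*u(243,140),z))
E
```

```text
[ 0.63475551 -0.03707745  0.09714683] [-1.67664723e-01  4.43065384e-01  1.53801252e+00 -8.30790551e-05
  1.16045763e+00 -4.76042951e-01] 3.7
tip proj [285.68685706 180.0619943 ] seen (286.0, 166.66666666666666) crown proj [291.7262439  179.20299932] seen (292.3333333333333, 180.0)
top tip [388.06828858 169.18747056] crown [383.64234729 173.43183545]
0.089 [ 0.61259224 -0.07741258  0.089     ]
0.1 [ 0.62158461 -0.05951148  0.1       ]
0.12 [ 0.63793437 -0.02696404  0.12      ]
0.14 [0.65428413 0.00558341 0.14      ]
```

View pics/t2.png

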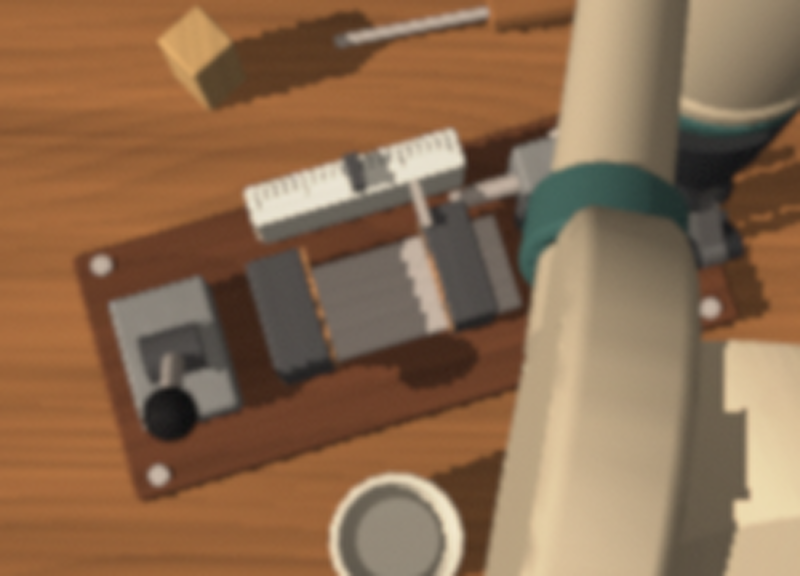

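>>> move_arm --deltas '[[[0, 0, 0.005, 0, 1], [0, 0, 0.01, 0, 1], [0, 0, 0.01, 0, 1]]]'

```text
clock: 4.05
position: [0.6341, -0.037, 0.0882]
ee_rot: [-0.001, 0.59, 0.807, -0.0]
contact_force: [0.4, -0.3, -0.7]
width: -0.0005
gripper_force: 0.0
```

```bash
python3 - <<'E'
from fit import *
im=manip.get_image('scene');cv2.imwrite('pics/s2.png',cv2.resize(im[130:230,225:345,::-1],(600,500),interpolation=cv2.INTER_CUBIC))
s=manip.get_state();print(s['qpos'],s['width'],s['position'],manip.camera_params('scene')['t'])
E
```

```text
[-1.67658222e-01  4.50432737e-01  1.54901439e+00 -9.23313341e-05
  1.14333841e+00 -4.76010595e-01] 0.00019468118227983596 [ 0.63430049 -0.03699934  0.08853007] [ 0.49612689 -0.11674837  1.08950732]
```

View pics/s2.png

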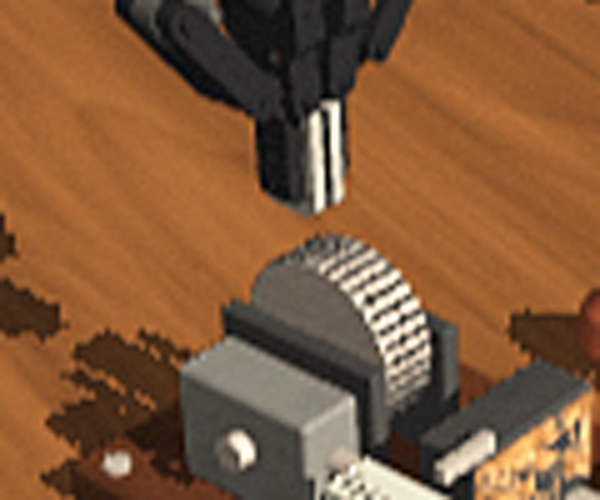

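Closed fingertips are at (305,208) in this crop, still about 7 px above the crown at (340,238). The tip seems to sit higher than the stated 8 mm offset suggests, so I'll continue down in small steps and watch the force.

>>> move_arm --deltas '[[[0, 0, 0.004, 0, 1], [0, 0, 0.008, 0, 1], [0, 0, 0.008, 0, 1]]]'

```text
clock: 4.4
position: [0.6343, -0.0369, 0.0821]
ee_rot: [-0.0, 0.59, 0.807, -0.0]
contact_force: [-1.1, 0.3, 0.6]
width: 0.0001
gripper_force: 0.0
```

>>> move_arm --deltas '[[[0, 0, 0.0025, 0, 1], [0, 0, 0.005, 0, 1], [0, 0, 0.005, 0, 1]]]'

```text
clock: 4.7
position: [0.6345, -0.037, 0.0784]
ee_rot: [-0.0, 0.59, 0.807, -0.0]
contact_force: [0.7, 0.2, -0.4]
width: -0.0002
gripper_force: 0.0
```

```bash
python3 - <<'E'
from fit import *
im=manip.get_image('scene');cv2.imwrite('pics/s3.png',cv2.resize(im[130:230,225:345,::-1],(600,500),interpolation=cv2.INTER_CUBIC))
a=cv2.imread('pics/s2.png');b=cv2.imread('pics/s3.png')
s=manip.get_state();print(s['contact_force'],s['position'])
g=b.max(2)[::5,::5]; print(g[30:56:1,48:80].tolist() and '\n'.join(' '.join('%3d'%v for v in r) for r in g[36:54,50:74]))
E
```

```text
[-0.51913592 -0.28599572 -0.19876416] [ 0.63463267 -0.03708427  0.07857608]
178 124  37  18  20  25  20  27  46  47  42  67 133 226 243  55 105 255 159  62 133 176 171 172
187 127  32  21  26  23  20  26  47  48  42  66 134 228 240  54  96 253 189  62 122 176 161 168
185 141  39  19  23  22  19  23  42  48  38  64 129 222 253  63  97 252 199  68 128 184 161 159
183 166  56  17  21  21  19  22  35  48  38  69 111 203 255  80  99 255 189  88 139 184 173 161
182 174  61  26  28  22  18  18  43  55  41  73 103 197 255  87  86 248 181 113 151 173 173 171
181 183  59  26  30  22  20  20  47  55  35  71 104 198 255  94  56 224 194 143 161 164 166 171
178 202  90  15  22  22  21  18  40  52  35  72 107 200 255  93  46 210 227 170 159 162 162 165
180 196 154  39  11  11  16  15  41  55  35  68  99 196 255 104  56 206 248 180 155 160 160 160
180 182 195 126  56  34  22   8  33  49  33  58  70 185 255 127  69 207 241 173 152 158 157 155
182 180 188 185 161 104  61  34  20  39  43  64  62 181 255 131  93 193 196 166 158 159 157 155
176 180 180 184 193 156 114  85  49  57  69  86  66 188 255 113  99 152 144 167 169 168 163 155
175 177 179 180 184 182 170 142 115 110 106 102  85 180 248 107  82 115 111 160 169 151 158 163
174 173 176 179 178 184 184 176 181 172 134  88  97 130 111  89 107  83  98 140 128 140 171 171
171 173 173 175 178 179 184 196 196 156 120  73  77  97  59  81 142  71  90 111 131 192 175 117
169 170 173 173 178 190 184 176 126  80  90  94  82  91  91 102 114  79 138 153 175 168 105 110
174 169 170 178 172 173 123  94  71  76  75 105 115 124 113  87 117 137 185 160 112 125 151 204
180 175 178 178 133  91  62  91 110 106  83 122 163 148 130 149 204 170 122 115 139 197 228 183
179 186 184 140  94  81  87 110 118 103 106 134 154 133 188 226 176 101 132 178 223 202 139 128
```

>>> move_arm --deltas '[[[0, 0, 0.0012, 0, 1], [0, 0, 0.0015, 0, 1], [0, 0, 0.0015, 0, 1]]]'

```text
clock: 5.05
position: [0.6347, -0.0371, 0.0776]
ee_rot: [0.0, 0.59, 0.807, -0.0]
contact_force: [-0.8, 0.7, -0.1]
width: 0.0001
gripper_force: 0.0
```

>>> move_arm --deltas '[[[0, 0, 0.0012, 0, 1], [0, 0, 0.0015, 0, 1], [0, 0, 0.0015, 0, 1]]]'

```text
clock: 5.35
position: [0.6347, -0.0371, 0.0763]
ee_rot: [-0.0, 0.59, 0.807, -0.0]
contact_force: [-0.2, -0.3, -0.1]
width: 0.0001
gripper_force: 0.0
```

>>> move_arm --deltas '[[[0, 0, 0.0012, 0, 1], [0, 0, 0.0015, 0, 1], [0, 0, 0.0015, 0, 1]]]'

```text
clock: 5.65
position: [0.6347, -0.0371, 0.0751]
ee_rot: [-0.0, 0.59, 0.807, -0.0]
contact_force: [0.2, 0.6, 0.0]
width: -0.0002
gripper_force: 0.0
```

```bash
python3 - <<'E'
from fit import *
im=manip.get_image('scene');a=cv2.resize(im[140:215,250:340,::-1],(600,500),interpolation=cv2.INTER_CUBIC)
cv2.imwrite('pics/s4.png',a)
p=np.load('p.npy');s=manip.get_state();print(V(p,s['position']))
E
```

```text
[ 0.005  -0.1141]
```

View pics/s4.png

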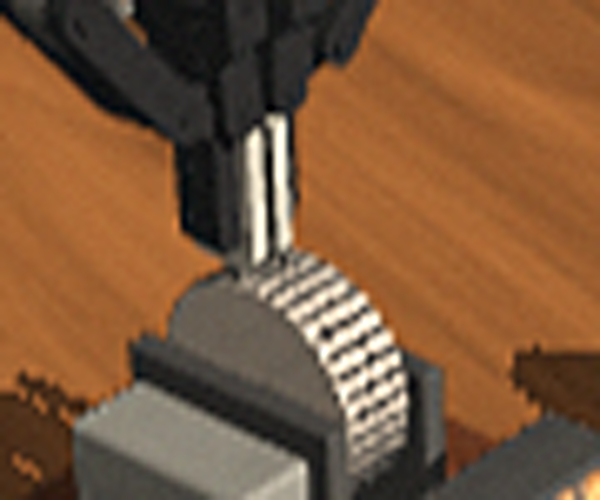

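```bash
python3 - <<'E'
from fit import *
p=np.load('p.npy')
def c(x): return ((proj('scene',W(p,x))-[250,140]+.5)*6.667-.5).round(0)
print('disc centre',c((.011,-.105,.06)),'crown +x',c((.011,-.105,.092)),'crown -x',c((-.011,-.105,.092)),'back',c((.011,-.137,.06)),'front',c((.011,-.073,.06)))
for z in(.067,.08,.092,.095):
    print(z,[c((x,y,z)) for x,y in((.0195,-.125),(.0195,-.103),(-.0095,-.103),(-.0095,-.125))])
E
```

```text
disc centre [256. 392.] crown +x [250. 282.] crown -x [312. 247.] back [165. 348.] front [350. 437.]
0.067 [array([173., 355.]), array([236., 385.]), array([317., 338.]), array([254., 309.])]
0.08 [array([170., 310.]), array([234., 340.]), array([315., 293.]), array([252., 265.])]
0.092 [array([167., 269.]), array([231., 298.]), array([313., 252.]), array([249., 224.])]
0.095 [array([167., 258.]), array([231., 288.]), array([313., 241.]), array([249., 213.])]
```

The tip looks to be about 4–5 mm above the crown at the right place: finger corners at (185,232) and (240,270), crown edge at (250,282). I'll continue down.

>>> move_arm --deltas '[[[0, 0, 0.0012, 0, 1], [0, 0, 0.002, 0, 1], [0, 0, 0.002, 0, 1]]]'

```text
clock: 6.0
position: [0.6346, -0.037, 0.0734]
ee_rot: [-0.0, 0.59, 0.807, -0.0]
contact_force: [0.6, 0.3, -0.3]
width: -0.0001
gripper_force: 0.0
```

>>> move_arm --deltas '[[[0, 0, 0.0012, 0, 1], [0, 0, 0.0015, 0, 1], [0, 0, 0.0015, 0, 1]]]'

```text
clock: 6.3
position: [0.6347, -0.037, 0.0723]
ee_rot: [-0.0, 0.59, 0.807, -0.0]
contact_force: [0.2, -0.9, -0.1]
width: -0.0001
gripper_force: 0.0
```

>>> move_arm --deltas '[[[0, 0, 0.0012, 0, 1], [0, 0, 0.0015, 0, 1], [0, 0, 0.0015, 0, 1]]]'

```text
clock: 6.6
position: [0.6349, -0.0371, 0.0713]
ee_rot: [0.0, 0.59, 0.807, 0.0]
contact_force: [-0.5, -0.6, -0.0]
width: -0.0003
gripper_force: 0.4
```

>>> move_arm --deltas '[[[0, 0, 0.0012, 0, 1], [0, 0, 0.0015, 0, 1], [0, 0, 0.0015, 0, 1]]]'

```text
clock: 6.9
position: [0.6349, -0.0371, 0.0711]
ee_rot: [0.0, 0.59, 0.807, 0.0]
contact_force: [-0.6, 0.2, 6.6]
width: -0.0002
gripper_force: 3.0
```

>>> move_arm --deltas '[[[0, 0, 0.0012, 0, 1], [0, 0, 0.0015, 0, 1], [0, 0, 0.0015, 0, 1]]]'

```text
clock: 7.2
position: [0.6352, -0.0375, 0.071]
ee_rot: [0.001, 0.59, 0.807, 0.0]
contact_force: [-2.6, -0.5, 10.0]
width: -0.0
gripper_force: 5.2
```

```bash
python3 - <<'E'
from fit import *
a=manip.get_image('scene')
cv2.imwrite('pics/s5.png',a[:,:,::-1])
g=a.max(2);print('\n'.join(' '.join('%3d'%v for v in r) for r in g[164:188,272:304]))
print(manip.get_state()['contact_force'])
E
```

```text
160 156 158 164  21  25  29  20  17  28  55  18  26  87  83 247 253  64  94 247 227  32 160 178 172 171 166 169 170 172 161 165
164 168 164 168  16  22  16  21  24  18  57  29  45  87  80 249 251  67  52 247 255  33 131 169 175 172 173 169 167 171 169 163
166 169 171 180  21  22  22  21  19  16  46  48  46  66  82 247 248  69  52 247 253  40 131 166 162 169 171 172 169 166 168 168
174 170 170 187  29  20  25  20  21  23  41  51  46  46  81 231 250  98  55 248 252  38 135 173 163 162 165 170 174 169 167 171
170 169 172 189  46  20  30  21  21  17  44  49  44  46  84 209 250 132  51 247 253  35 156 180 171 163 159 164 172 169 172 168
172 171 171 188  73  17  22  21  20  24  36  51  45  46  89 208 248 132  31 248 254  34 142 174 175 174 162 159 163 168 172 167
173 174 174 188  92  20  22  22  25  20  28  49  42  62  88 209 249 131   0 249 255  55  88 168 171 169 173 163 161 163 166 166
181 177 178 193  97  16  18  24  20  19  32  49  44  70  90 190 249 133   0 251 251  78 107 167 166 164 169 171 166 160 160 166
183 181 181 193  98  17  19  24  19  23  32  46  41  61  92 165 245 169   0 
[... 1309 characters left out ...]
78 103 221 255 182 141
171 170 174 181 184 149 103  91 109 104 109 104 100 118 110 140 146 222 108 102 175 214 225 197 116 104 201 217 235 208 133 145
173 173 171 179 163  95 107 101 106 107 107 107 102 103  98  98 133 143 133 213 225 202 119 112 193 227 237 210 128 119 191 231
174 174 175 181  92 100 102 104 103 105 102 101 104 107 108 106 100  93 176 228 148 114 184 230 220 246 138  84 105 240 255 243
171 172 177 161  85 101 100 104 104 104 106 110 108 106 104 107 105 103  98 122 106 222 255 246  71 130 122 218 237 227 225 140
164 172 179 108 100 102 105 106 103 104 106 105 107 106 107 107 106 105 103  94  95 214 227 130 122 195 234 255 255  80  51 131
[-2.96322908 -0.10578032  9.47602191]
```

>>> move_arm --deltas '[[[0.005, 0, 0, 0, 1], [0.01, 0, 0, 0, 1], [0.015, 0, 0, 0, 1], [0.02, 0, 0, 0, 1], [0.02, 0, 0, 0, 1]]]'

```text
clock: 7.75
position: [0.6302, -0.0223, 0.0711]
ee_rot: [0.001, 0.59, 0.808, -0.0]
contact_force: [-2.2, 0.0, 11.5]
width: 0.0001
gripper_force: 5.7
```

```bash
cat > m.py <<'E'
from fit import *
p=np.load('p.npy')
def bright():
    im=manip.get_image('top')
    # sample rows along vise y, at pointer x-range, z=.0675 plane ; and at rider
    g=im.astype(float).mean(2).astype(np.float32)
    ys=np.arange(-.045,.04,.0005)
    def prof(xs,z):
        P=np.array([[proj('top',W(p,(x,y,z))) for y in ys] for x in xs]).astype(np.float32)
        return cv2.remap(g,P[...,0],P[...,1],cv2.INTER_CUBIC).mean(0)
    return ys,prof(np.arange(.032,.041,.001),.0675),prof(np.arange(.050,.066,.001),.070),im
if __name__=='__main__':
    ys,a,b,im=bright()
    print('ptr',' '.join('%.0f:%.0f'%(y*1e3,v) for y,v in zip(ys[::2],a[::2])))
    print('rid',' '.join('%.0f:%.0f'%(y*1e3,v) for y,v in zip(ys[::2],b[::2])))
    s=manip.get_state();print(s['contact_force'].round(1),V(p,s['position']),s['position'][2].round(4),s['clock'])
E
python3 m.py
```

```text
Traceback (most recent call last):
  File "m.py", line 13, in <module>
    ys,a,b,im=bright()
              ~~~~~~^^
  File "m.py", line 11, in bright
    return ys,prof(np.arange(.032,.041,.001),.0675),prof(np.arange(.050,.066,.001),.070),im
                                                    ~~~~^^^^^^^^^^^^^^^^^^^^^^^^^^^^^^^^
  File "m.py", line 9, in prof
    P=np.array([[proj('top',W(p,(x,y,z))) for y in ys] for x in xs]).astype(np.float32)
                 ~~~~^^^^^^^^^^^^^^^^^^^^
  File "h.py", line 8, in proj
    c=manip.camera_params(n);p=np.array(c['R'])@np.array(X)+np.array(c['t'])
ValueError: time passes only in moves, steps and waits
```

```bash
sed -i 's/manip.camera_params(n)/cam(n)/' h.py; sed -i '2a import functools\n@functools.lru_cache\ndef cam(n): return manip.camera_params(n)' h.py; python3 m.py
```

```text
ptr -45:83 -44:87 -43:88 -42:89 -41:89 -40:89 -39:89 -38:89 -37:90 -36:91 -35:93 -34:94 -33:95 -32:95 -31:94 -30:91 -29:89 -28:88 -27:88 -26:88 -25:88 -24:86 -23:85 -22:85 -21:85 -20:89 -19:101 -18:123 -17:148 -16:167 -15:173 -14:166 -13:146 -12:123 -11:102 -10:92 -9:88 -8:87 -7:86 -6:86 -5:86 -4:87 -3:87 -2:88 -1:89 0:89 1:89 2:89 3:89 4:89 5:90 6:90 7:89 8:89 9:88 10:87 11:87 12:87 13:87 14:87 15:88 16:89 17:90 18:90 19:90 20:90 21:89 22:89 23:89 24:89 25:89 26:89 27:88 28:88 29:88 30:88 31:89 32:89 33:90 34:91 35:91 36:91 37:91 38:90 39:90
rid -45:182 -44:181 -43:187 -42:194 -41:194 -40:191 -39:190 -38:192 -37:195 -36:195 -35:193 -34:193 -33:194 -32:194 -31:193 -30:190 -29:191 -28:193 -27:194 -26:191 -25:188 -24:189 -23:192 -22:191 -21:185 -20:180 -19:184 -18:192 -17:195 -16:191 -15:183 -14:174 -13:164 -12:152 -11:138 -10:127 -9:122 -8:121 -7:122 -6:120 -5:118 -4:119 -3:123 -2:124 -1:118 0:106 1:93 2:84 3:80 4:79 5:81 6:89 7:107 8:133 9:157 10:177 11:189 12:195 13:195 14:194 15:195 16:198 17:200 18:197 19:193 20:193 21:196 22:198 23:197 24:192 25:191 26:195 27:198 28:196 29:190 30:188 31:192 32:196 33:194 34:188 35:186 36:190 37:193 38:190 39:185
[-3.   0.2 10.6] [ 0.0052 -0.0987] 0.0711 7.85
```

>>> move_arm --deltas '[[[0, 0, -0.008, 0, 1], [0, 0, -0.008, 0, 1], [-0.01, 0, -0.008, 0, 1], [-0.02, 0, -0.008, 0, 1], [-0.02, 0, -0.008, 0, 1], [-0.02, 0, -0.002, 0, 1], [-0.02, 0, 0, 0, 1], [-0.015, 0, 0, 0, 1], [-0.01, 0, 0, 0, 1], [-0.005, 0, 0, 0, 1], [0, 0, 0, 0, 1], [0, 0, 0, 0, 1]]]'

```text
clock: 9.05
position: [0.6305, -0.0221, 0.0711]
ee_rot: [0.002, 0.59, 0.808, 0.0]
contact_force: [-2.7, -1.9, 12.1]
width: 0.0002
gripper_force: 6.3
```

```bash
cat >> m.py <<'E'
    i=a.argmax();w=np.clip(a[i-8:i+9]-95,0,None);print('POINTER',(w*ys[i-8:i+9]).sum()/w.sum())
E
sed -i "/print('ptr'/d;/print('rid'/d" m.py; python3 m.py
```

```text
[-3.7  0.7 13. ] [ 0.0054 -0.0986] 0.0711 9.1
POINTER -0.007364440252508086
```

>>> move_arm --deltas '[[[0, 0, -0.008, 0, 1], [0, 0, -0.008, 0, 1], [-0.01, 0, -0.008, 0, 1], [-0.02, 0, -0.008, 0, 1], [-0.02, 0, -0.008, 0, 1], [-0.02, 0, -0.002, 0, 1], [-0.02, 0, 0, 0, 1], [-0.015, 0, 0, 0, 1], [-0.01, 0, 0, 0, 1], [-0.005, 0, 0, 0, 1], [0, 0, 0, 0, 1], [0, 0, 0, 0, 1]]]'

```text
clock: 10.3
position: [0.6305, -0.0221, 0.0711]
ee_rot: [0.001, 0.59, 0.808, 0.0]
contact_force: [-3.5, -0.8, 12.6]
width: -0.0002
gripper_force: 6.3
```

```bash
python3 m.py
```

```text
[-2.  -0.7 11.7] [ 0.0054 -0.0986] 0.0711 10.35
POINTER 0.00033426205537640354
```

>>> move_arm --deltas '[[[0, 0, -0.008, 0, 1], [0, 0, -0.008, 0, 1], [-0.01, 0, -0.008, 0, 1], [-0.015, 0, -0.008, 0, 1], [-0.015, 0, -0.008, 0, 1], [-0.015, 0, -0.002, 0, 1], [-0.015, 0, 0, 0, 1], [-0.01, 0, 0, 0, 1], [-0.005, 0, 0, 0, 1], [-0.005, 0, 0, 0, 1], [-0.005, 0, -0.008, 0, 1], [-0.005, 0, -0.04, 0, 1]]]'

```text
clock: 11.55
position: [0.6285, -0.0251, 0.0981]
ee_rot: [-0.003, 0.59, 0.807, -0.002]
contact_force: [0.0, 0.0, -0.5]
width: -0.0002
gripper_force: 0.0
```

>>> move_arm --deltas '[[[0, 0, -0.05, 0, 1], [0, 0, -0.06, 0, 1], [0, 0, -0.06, 0, 1], [0, 0, -0.06, 0, 1]]]'

```text
clock: 11.95
position: [0.6302, -0.0254, 0.1475]
ee_rot: [-0.001, 0.59, 0.807, -0.001]
contact_force: [0.1, -0.7, 0.1]
width: 0.0001
gripper_force: 0.0
```

```bash
cat >> m.py <<'E'
    print('rid',' '.join('%.0f:%.0f'%(y*1e3,v) for y,v in zip(ys[84:130:2],b[84:130:2])))
    cv2.imwrite('pics/t9.png',cv2.resize(im[130:275,215:435,::-1],(792,522),interpolation=cv2.INTER_CUBIC))
    go(W(p,(-.078,.118,.090)))
E
python3 m.py
```

```text
[-0.4 -0.6  0.5] [ 0.0038 -0.1016] 0.1469 12.0
POINTER 0.004102408530444816
rid -3:122 -2:123 -1:117 0:105 1:92 2:83 3:80 4:79 5:80 6:89 7:107 8:132 9:156 10:176 11:188 12:194 13:195 14:194 15:195 16:197 17:199 18:196 19:192
shift units [ 0.2743 -0.1021  0.0718] yaw 107.67 F [-0.4 -0.6  0.5] 12.0 [ 0.6299 -0.0254  0.1469]
```

View pics/t9.png

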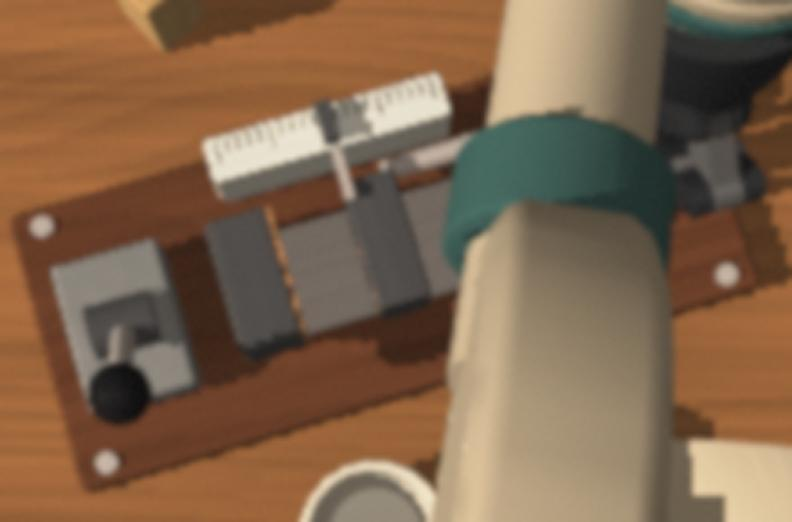

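Pointer and rider now line up: the pointer end is at (335,148) and the rider at (327,120), on the same vise line (4.1 mm each). Next is the lever.

>>> move_arm --deltas '[[[0.06, -0.05, 0, 0, 1], [0.12, -0.111, 0, 0, 1], [0.18, -0.111, 0, 0, 1], [0.23, -0.111, 0, 0, 1], [0.274, -0.111, 0, 0, 1], [0.274, -0.111, 0, 0, 1], [0.274, -0.111, 0.04, 0, 1], [0.274, -0.111, 0.0875, 0, 1], [0.274, -0.111, 0.0875, 0, 1], [0.274, -0.111, 0.0875, 0, 1], [0.274, -0.111, 0.0875, 0, 1]]]'

```text
clock: 13.1
position: [0.4813, 0.1561, 0.0798]
ee_rot: [0.001, 0.59, 0.807, 0.001]
contact_force: [0.3, -0.2, 0.4]
width: -0.0001
gripper_force: 0.0
```

```bash
python3 - <<'E'
from fit import *
p=np.load('p.npy');go(W(p,(.004,.118,.077)))
im=manip.get_image('scene');cv2.imwrite('pics/l1.png',cv2.resize(im[140:290,340:480,::-1],(560,600),interpolation=cv2.INTER_CUBIC))
E
```

```text
shift units [0.002  0.1083 0.0037] yaw 107.64 F [ 0.3 -0.2  0.4] 13.1 [0.4813 0.1561 0.0798]
```

View pics/l1.png

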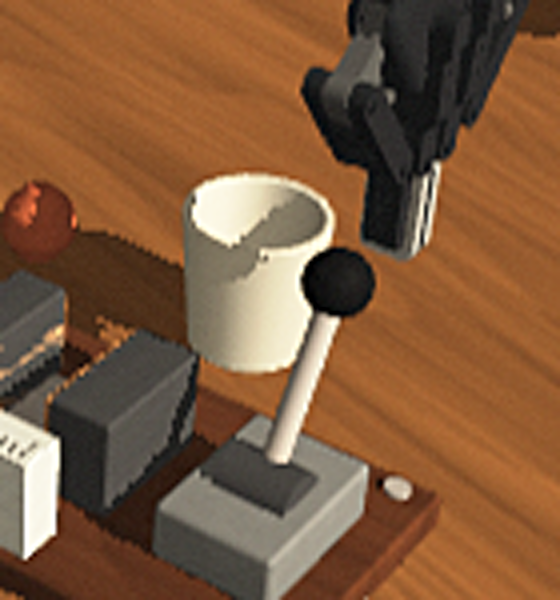

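The fingertip at (390,250) sits on the -x side of the ball at (338,283), with its tip about 9 mm below the ball centre. I'll push towards vise +x.

>>> move_arm --deltas '[[[0, 0.012, 0.002, 0, 1], [0, 0.024, 0.002, 0, 1], [0, 0.036, 0.002, 0, 1], [0, 0.048, 0.002, 0, 1], [0, 0.06, 0.002, 0, 1], [0, 0.072, 0.002, 0, 1], [0, 0.084, 0.002, 0, 1], [0, 0.096, 0.002, 0, 1], [0, 0.108, 0.002, 0, 1], [0, 0.108, 0.002, 0, 1]]]'

```text
clock: 14.15
position: [0.5641, 0.183, 0.077]
ee_rot: [0.001, 0.59, 0.807, 0.001]
contact_force: [0.5, 0.4, -0.8]
width: 0.0003
gripper_force: 0.0
```

```bash
cat > b.py <<'E'
from fit import *
p=np.load('p.npy');go(W(p,(.012,.118,.077)))
for n in('scene','top'):
    im=manip.get_image(n);cv2.imwrite(f'pics/b_{n}.png',im[:,:,::-1])
    # expected ball pixels per lock angle
    for q in(.7,.85,.9,1.0):
        a=q-.5;u=proj(n,W(p,(.08*np.sin(a),.118,.038+.08*np.cos(a))));print(n,q,u.round(0),end=' ')
    m=(im.max(2)<30).astype(np.uint8);k,l,st,ce=cv2.connectedComponentsWithStats(m)
    print([(st[i].tolist(),ce[i].round(0).tolist()) for i in range(1,k) if st[i,4]>60 and 190<ce[i][0]<480 and 120<ce[i][1]<300])
E
python3 b.py
```

```text
shift units [ 0.0013  0.0094 -0.    ] yaw 107.67 F [ 0.5  0.4 -0.8] 14.15 [0.5641 0.183  0.077 ]
scene 0.7 [404. 222.] scene 0.85 [399. 228.] scene 0.9 [397. 230.] scene 1.0 [394. 235.] [([386, 106, 27, 69, 946], [397.0, 139.0]), ([422, 164, 9, 29, 103], [425.0, 177.0]), ([399, 173, 21, 41, 321], [410.0, 190.0]), ([378, 189, 30, 52, 469], [395.0, 218.0])]
top 0.7 [236. 202.] top 0.85 [235. 195.] top 0.9 [234. 193.] top 1.0 [234. 189.] [([233, 181, 19, 48, 302], [243.0, 209.0])]
```

>>> move_arm --deltas '[[[0, 0.003, 0, 0, 1], [0, 0.006, 0, 0, 1], [0, 0.006, 0, 0, 1]]]'

```text
clock: 14.55
position: [0.5668, 0.1839, 0.0771]
ee_rot: [-0.0, 0.59, 0.807, -0.0]
contact_force: [-0.6, 0.4, 0.5]
width: -0.0
gripper_force: 0.1
```

>>> move_arm --deltas '[[[0, 0.003, 0, 0, 1], [0, 0.005, 0, 0, 1], [0, 0.005, 0, 0, 1]]]'

```text
clock: 14.85
position: [0.5709, 0.1852, 0.0771]
ee_rot: [0.0, 0.59, 0.807, 0.0]
contact_force: [-0.2, -1.2, -0.3]
width: 0.0005
gripper_force: 0.2
```

>>> move_arm --deltas '[[[0, 0.003, 0, 0, 1], [0, 0.004, 0, 0, 1], [0, 0.004, 0, 0, 1]]]'

```text
clock: 15.15
position: [0.5713, 0.1854, 0.0769]
ee_rot: [-0.002, 0.59, 0.807, -0.002]
contact_force: [-5.3, -3.0, 3.1]
width: 0.0003
gripper_force: 3.0
```

>>> move_arm --deltas '[[[0, 0.003, 0, 0, 1], [0, 0.004, 0, 0, 1], [0, 0.004, 0, 0, 1]]]'

```text
clock: 15.45
position: [0.5714, 0.1855, 0.0768]
ee_rot: [-0.003, 0.59, 0.807, -0.005]
contact_force: [-10.4, -4.0, 7.0]
width: 0.0002
gripper_force: 5.8
```

```bash
python3 b.py
```

```text
shift units [ 0.0011 -0.0002 -0.0002] yaw 107.7 F [-10.4  -4.    7. ] 15.45 [0.5714 0.1855 0.0768]
scene 0.7 [404. 222.] scene 0.85 [399. 228.] scene 0.9 [397. 230.] scene 1.0 [394. 235.] [([382, 109, 26, 69, 930], [393.0, 142.0]), ([418, 167, 9, 29, 111], [422.0, 180.0]), ([395, 175, 21, 41, 330], [406.0, 193.0]), ([374, 192, 31, 53, 467], [392.0, 222.0])]
top 0.7 [236. 202.] top 0.85 [235. 195.] top 0.9 [234. 193.] top 1.0 [234. 189.] [([228, 173, 22, 48, 362], [240.0, 202.0])]
```

At the stop (over 10 N). Back off to -x, lift clear, then verify.

>>> move_arm --deltas '[[[0, -0.015, 0, 0, 1], [0, -0.04, 0, 0, 1], [0, -0.08, 0, 0, 1], [0, -0.12, -0.02, 0, 1], [0, -0.16, -0.08, 0, 1], [0, -0.22, -0.12, 0, 1], [0, -0.28, -0.16, 0, 1], [0, -0.3, -0.16, 0, 1], [0, -0.3, -0.16, 0, 1], [0, -0.3, -0.16, 0, 1]]]'

```text
clock: 16.55
position: [0.3489, 0.1144, 0.206]
ee_rot: [0.002, 0.59, 0.807, 0.002]
contact_force: [0.0, 1.1, -0.3]
width: 0.0
gripper_force: 0.0
```

```bash
python3 b.py; python3 m.py
```

```text
shift units [0.0015 0.2911 0.1627] yaw 107.65 F [ 0.   1.1 -0.3] 16.55 [0.3489 0.1144 0.206 ]
scene 0.7 [404. 222.] scene 0.85 [399. 228.] scene 0.9 [397. 230.] scene 1.0 [394. 235.] [([385, 227, 20, 18, 219], [393.0, 236.0])]
top 0.7 [236. 202.] top 0.85 [235. 195.] top 0.9 [234. 193.] top 1.0 [234. 189.] [([233, 183, 9, 13, 73], [237.0, 189.0])]
[ 0.5 -0.5  0.7] [-0.2212  0.117 ] 0.2048 16.7
POINTER 0.004088716612415309
rid -3:134 -2:135 -1:129 0:116 1:102 2:92 3:88 4:87 5:89 6:97 7:117 8:145 9:171 10:191 11:203 12:208 13:208 14:208 15:209 16:211 17:212 18:210 19:206
shift units [0.0013 0.1789 0.1435] yaw 107.67 F [ 0.5 -0.5  0.7] 16.7 [0.3492 0.1145 0.2048]
```

The ball in the scene view is at (393,236), which matches lock = 1.0. The pointer and rider are both at 4.1 mm. Handing in.

```bash
python3 -c "
from rig import manip
print(manip.sign_off())"
```

```text
the job is handed in; nothing more can be done
None
```

I handed the job in at about 17 s on the robot's clock: by the last camera check the pointer is level with the rider (both at about 4.1 mm on the rail) and the lock lever is fully over; no verdict came back.

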